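# Start the battery box: main, vaporiser, night lamp

### The job

The power has gone for the evening, so bring up the battery box by pressing the raised, green-dotted far ends of its rockers fully down: first the red main rocker, then the white rocker in front of the blue mosquito vaporiser, then the white rocker in front of the amber night lamp. Leave the black phone charger's rocker off, and do not lift, shift or knock over the plug-ins or anything else on the trunk.

Things in the scene. Friction and masses are not known exactly. Their poses are not given: they have to be found in the camera images.
- power_box: Grey battery power box with orange ends, fixed: 196 mm deep (x), 364 mm wide (y), top 90 mm above the trunk lid. Origin: centre of its underside; x points away from the robot, from the rocker row (55 mm before the origin) to the outlet row (45 mm behind it), y to the left. Rockers at y = +125 (red, main), +42, -42, -126 mm (white a, b, c), each white one in front of its outlet.
- rocker_main (a joint): Red main rocker, leftmost of the row. Value in rad: -0.16 fully off (far half raised), +0.16 fully on (far half pressed down); it counts as on above 0.10 and stays where it is left. Pivot along the box's y. Rocker 52 mm long (x), 32 mm wide (y), a shallow V seen from the side.
- press_main (a point): Red main rocker. Middle of the top face of its far (+x, green-dotted, ON) half, 18 mm from the pivot; moves with the rocker. Off, that half slopes up away from the robot at 0.36 rad; fully on it is almost level and 5 to 6 mm lower. Pressed straight down it yields at 2 to 6 N until a hard stop (a 10 N press is plenty), and stays.
- rocker_a (a joint): White rocker, second from the left, of the outlet a behind it. Value in rad: -0.16 fully off (far half raised), +0.16 fully on (far half pressed down); it counts as on above 0.10 and stays where it is left. Pivot along the box's y. Rocker 52 mm long (x), 32 mm wide (y), a shallow V seen from the side.
- press_a (a point): White rocker a. Middle of the top face of its far (+x, green-dotted, ON) half, 18 mm from the pivot; moves with the rocker. Off, that half slopes up away from the robot at 0.36 rad; fully on it is almost level and 5 to 6 mm lower. Pressed straight down it yields at 2 to 6 N until a hard stop (a 10 N press is plenty), and stays.
- outlet_a (a point): Centre of outlet a, on top of the box; a square black frame, 51 mm outside and 6 mm high, stands around it.
- rocker_b (a joint): White rocker, third from the left, of the outlet b behind it. Value in rad: -0.16 fully off (far half raised), +0.16 fully on (far half pressed down); it counts as on above 0.10 and stays where it is left. Pivot along the box's y. Rocker 52 mm long (x), 32 mm wide (y), a shallow V seen from the side.
- press_b (a point): White rocker b. Middle of the top face of its far (+x, green-dotted, ON) half, 18 mm from the pivot; moves with the rocker. Off, that half slopes up away from the robot at 0.36 rad; fully on it is almost level and 5 to 6 mm lower. Pressed straight down it yields at 2 to 6 N until a hard stop (a 10 N press is plenty), and stays.
- outlet_b (a point): Centre of outlet b, on top of the box; a square black frame, 51 mm outside and 6 mm high, stands around it.
- rocker_c (a joint): White rocker, rightmost, of the outlet c behind it. Value in rad: -0.16 fully off (far half raised), +0.16 fully on (far half pressed down); it counts as on above 0.10 and stays where it is left. Pivot along the box's y. Rocker 52 mm long (x), 32 mm wide (y), a shallow V seen from the side.
- press_c (a point): White rocker c. Middle of the top face of its far (+x, green-dotted, ON) half, 18 mm from the pivot; moves with the rocker. Off, that half slopes up away from the robot at 0.36 rad; fully on it is almost level and 5 to 6 mm lower. Pressed straight down it yields at 2 to 6 N until a hard stop (a 10 N press is plenty), and stays.
- outlet_c (a point): Centre of outlet c, on top of the box; a square black frame, 51 mm outside and 6 mm high, stands around it.
- vaporiser: Mosquito vaporiser: white base 40 x 40 x 20 mm with a blue bottle and cone on it, 50 mm high. Loose in one of the three outlets (which one differs); origin: centre of its underside, z up.
- night_lamp: Night lamp: white base 40 x 40 x 18 mm with an amber-orange ball on it, 50 mm high. Loose in one of the three outlets (which one differs); origin: centre of its underside, z up.
- charger: Phone charger: plain black block 40 x 40 x 34 mm. Loose in one of the three outlets (which one differs); origin: centre of its underside, z up.
- pencil_tin: Steel pencil tin with a twist cap, 72 mm across, 107 mm high; bystander. Origin: centre of its underside.
- toy_car: Red toy car 90 x 44 x 39 mm; bystander. Origin: centre of its underside.
- tumbler: Glass tumbler 72 mm across, 100 mm high; bystander. Origin: centre of its underside.
- spinning_top: Wooden spinning top lying on a 50 mm cork pad, 60 mm long, 53 mm high, 60 mm along x from the origin at its tip; bystander. 
Things that resemble listed ones, but are neither listed nor needed, are in the scene too. There is more than one size of the vaporiser; the one meant has the size given above. Of the things shaped like the charger, the black one is meant.

How it is judged (in metres and radians):
On the way, in this order (a step that is already met when the one before it is completed fails the run):
1. the red main rocker is on (value of joint rocker_main above 0.1 rad), for 0.1 s.
2. the rocker in front of the vaporiser is on, the main still on (value of joint rocker_main above 0.1 rad and ((horizontal distance between vaporiser and outlet_a below 0.03 m and value of joint rocker_a above 0.1 rad) or (horizontal distance between vaporiser and outlet_b below 0.03 m and value of joint rocker_b above 0.1 rad) or (horizontal distance between vaporiser and outlet_c below 0.03 m and value of joint rocker_c above 0.1 rad))), for 0.1 s.
3. the rocker in front of the night lamp is on, the other two still on (all of step 2 and ((horizontal distance between night_lamp and outlet_a below 0.03 m and value of joint rocker_a above 0.1 rad) or (horizontal distance between night_lamp and outlet_b below 0.03 m and value of joint rocker_b above 0.1 rad) or (horizontal distance between night_lamp and outlet_c below 0.03 m and value of joint rocker_c above 0.1 rad))), for 0.1 s.
At the end, for the whole second after the job is handed in: The main rocker and the rockers of the vaporiser and the night lamp are on (above 0.10 rad), the charger's rocker is off (below -0.05 rad), and the three plug-ins stand upright (0.15 rad) in their outlets, within 10 mm of where they began (all of step 3 and ((horizontal distance between charger and outlet_a below 0.03 m and value of joint rocker_a below -0.05 rad) or (horizontal distance between charger and outlet_b below 0.03 m and value of joint rocker_b below -0.05 rad) or (horizontal distance between charger and outlet_c below 0.03 m and value of joint rocker_c below -0.05 rad)) and distance of each of vaporiser, night_lamp, charger from where it was at the start of the episode below 0.01 m and angle between each of vaporiser, night_lamp, charger's own z axis and vertical below 0.15 rad); the robot touches nothing.
It fails at once if a white rocker is switched on while the main is off (value of joint rocker_main below 0 rad and value of joint any of rocker_a, rocker_b, rocker_c above 0.1 rad).
It fails at once if the night lamp's rocker is switched on while the vaporiser's is off (((horizontal distance between night_lamp and outlet_a below 0.03 m and value of joint rocker_a above 0.1 rad) or (horizontal distance between night_lamp and outlet_b below 0.03 m and value of joint rocker_b above 0.1 rad) or (horizontal distance between night_lamp and outlet_c below 0.03 m and value of joint rocker_c above 0.1 rad)) and ((horizontal distance between vaporiser and outlet_a below 0.03 m and value of joint rocker_a below -0.05 rad) or (horizontal distance between vaporiser and outlet_b below 0.03 m and value of joint rocker_b below -0.05 rad) or (horizontal distance between vaporiser and outlet_c below 0.03 m and value of joint rocker_c below -0.05 rad))).
It fails at once if the charger's rocker is moved towards on (above -0.05 rad) ((horizontal distance between charger and outlet_a below 0.03 m and value of joint rocker_a above -0.05 rad) or (horizontal distance between charger and outlet_b below 0.03 m and value of joint rocker_b above -0.05 rad) or (horizontal distance between charger and outlet_c below 0.03 m and value of joint rocker_c above -0.05 rad)).
It fails at once if a plug-in is lifted, shifted by more than 10 mm or tipped (not (distance of each of vaporiser, night_lamp, charger from where it was at the start of the episode below 0.01 m and angle between each of vaporiser, night_lamp, charger's own z axis and vertical below 0.15 rad)).
It fails at once if another thing on the trunk is moved by more than 20 mm (distance of any of pencil_tin, toy_car, tumbler, spinning_top from where it was at the start of the episode above 0.02 m).
It also fails if it takes over 48 s, if anything falls off the work surface, if the arm or the gripper's body presses on something with over 40 N, if the wrist force passes 120 N, or if a joint passes its speed limit or range.

### The arm

A 6-joint arm with a two-finger parallel gripper is mounted at the origin on the work surface. World frame = base frame: x ahead of the robot, y to its left, z up, the work surface at z = 0. Lengths are in m, angles in degrees, forces in N, time in s.
With the tool pointing down it reaches from about 0.25 to 0.725 m from the base axis. Payload 9.7 kg.
Tool frame: the origin (TCP) lies at the very end of the fingers, on their centre line; the grasp point (between the pads) lies 19 mm behind it; z points along the fingers, y is the direction in which the jaws open and shut (so a half turn about z gives the same grasp; the last joint's range is limited). The gripper opens to 85 mm and grips with 20 to 120 N. Pads are 22 mm wide; open, the fingers measure 114 mm over their backs; the gripper's body (76 mm by 85 mm) begins 54 mm behind the grasp point. The pads swing forward as they close: fully open they stand 13 mm farther back than shut.
Start: joints at [69.271, 4.979, 10.078, 95.1, 0, 90], TCP at [0.195, 0.514, 0.231] pointing down, gripper open.
Joint ranges: [-179.16, 179.16], [-48.56, 103.87], [-65.8, 70.77], [-126.05, 130.52], [-82.76, 87.17], [-180, 180]. Speed limits (degrees/s): [127.2, 127.2, 147.25, 180, 180, 180].

### API

Orientations are given as [roll, pitch, yaw] about the fixed x, y, z axes, in that order (R = Rz(yaw) Ry(pitch) Rx(roll)).
In Python, from workcell import bot gives the robot as it stands. The module is installed in compiled form; this text tells all that it offers.
- The arm moves only by the tool arm_command, never from a script. Its argument "increments" is a list of rows, each a list of 7 numbers: the gripper command: -1 is fully open, 1 is shut, values between are in proportion, then the shift along the tool's x, y, z in cm, then the turn, a rotation vector about the tool's x, y, z in degrees. In form: [[gripper, x, y, z, rx, ry, rz], ...]. A call has 1 to 10 rows; each row shifts and turns the commanded pose from where the row before left it, along the tool's axes as they then stand; what a row does not reach is not made up. A row lasts 1/8 s, in which the tool goes at most 62.5 mm and 10.7 degrees, less where a joint would pass 70% of its speed; a pose out of reach is approached as far as the arm can. A call is refused whole if a number of a shift passes 6.25 or a number of a turn 10.7, either way. A call with a gripper value outside its range is refused whole. The fingers move at their own pace and stop on an object; "grip_force" is the grip in N (left out, the last holds). Time passes only in rows, so rows that do not move let the fingers close. It gives the time, the measured TCP pose, the force and the opening at its end, in the units of the state.
- bot.get_obs(): the state, without advancing time (a new reading comes with each control period).
- bot.camera(name): name is "scene" or "top" or "wrist"; returns a dict with "color" (480x640x3 uint8, red, green, blue), "fx", "fy", "cx", "cy" (pixels), "k1" (the pictures are not rectified: a ray, as slopes to the right and down, at radius r is drawn at 1 + k1 r^2 times it, then the intrinsics apply), "origin" and "attitude" of the camera in the world. Camera axes: x right, y up, looking along -z (the intrinsics and any distortion apply to the point x, -y, -z); pixel columns grow to the right and rows downward; lengths in m; the calibration is good to about 2 mm. A picture is of the moment at which its call begins. There is no depth.
- bot.job_done(): hands the job in, once; it reports no verdict.
The state is a dict: "time": time; "q": joint angles; "qd": joint speeds; "joint_efforts": joint torques, N m; "ee_pos": TCP position; "tcp_rot": TCP orientation; "wrist_force": force on the tool from outside, world axes, zero at the start; "torque": the same for the moment, N m; "opening": finger opening in m.
Only numpy, scipy, OpenCV 4.12 (cv2) and the standard library are available. Lean on these libraries where they do the work, as an engineer would, in place of code of your own. Each camera call takes 0.05 s, during which the arm holds its last target. There are 200 camera calls.

## Working session

There is one attempt and no reset: what is moved stays moved. The work goes in short steps, Python scripts to look and compute and a tool call to move; the robot and the scene stay as the last step left them, time stands still between calls to the robot, and variables do not carry over. Pictures are saved under pics/ and viewed, about 8 in all and at most 12, crops included, and the job is handed in when it is done.

Besides the shell and the picture viewer there is one more tool, called after "Call:" by a JSON object that holds its "api" and its "payload", one argument or row to a line. arm_command: Moves the arm, as the interface text tells. Its arguments: {"type":"object","properties":{"increments":{"type":"array"},"grip_force":{"type":"number"}},"required":["increments"]}

```bash
mkdir -p pics
cat > h.py <<'E'
import numpy as np, cv2
from workcell import bot
def snap(n,f):
    c=bot.camera(n); cv2.imwrite('pics/'+f,c['color'][:,:,::-1]); 
    np.save('pics/'+f+'.npy',c,allow_pickle=True); return c
E
python3 - <<'E'
from h import *
for n in('scene','top'):
    c=snap(n,n+'1.png'); print({k:v for k,v in c.items() if k!='color'})
print(bot.get_obs())
E
```

```text
{'fx': 492.6341867517227, 'fy': 492.6341867517227, 'cx': 316.44325098058727, 'cy': 239.59033306872493, 'k1': -0.13040737207122083, 'origin': array([ 1.03210505, -0.72245868,  0.98708313]), 'attitude': array([42.16481007, -0.57054398, 29.44517143])}
{'fx': 461.4926037513287, 'fy': 461.4926037513287, 'cx': 320.409742833439, 'cy': 237.22039291266077, 'k1': -0.018408741099322584, 'origin': array([0.3411972 , 0.02002297, 1.32569295]), 'attitude': array([ 13.60548401,  -0.18221745, -94.66446025])}
{'time': 0.1, 'q': array([ 6.92701832e+01,  5.00752640e+00,  1.00388942e+01,  9.51003240e+01,
       -2.01269015e-03,  8.99999386e+01]), 'qd': array([-0.0281052 , -0.00534028,  0.15406954, -0.08486966,  0.00958383,
        0.02730966]), 'joint_efforts': array([-9.77904201e-04, -5.21563482e+01,  4.65653050e+01,  1.60367723e-02,
       -6.20127275e-05,  1.74448735e-05]), 'ee_pos': array([0.19461299, 0.5141906 , 0.23065713]), 'tcp_rot': array([-1.79931044e+02,  2.01261484e-03,  1.59270247e+02]), 'wrist_force': array([ 0.08741852, -0.03170975,  0.24994638]), 'torque': array([-0.00334703,  0.00848275, -0.06319829]), 'opening': 0.08523348369371407}
```

View pics/top1.png

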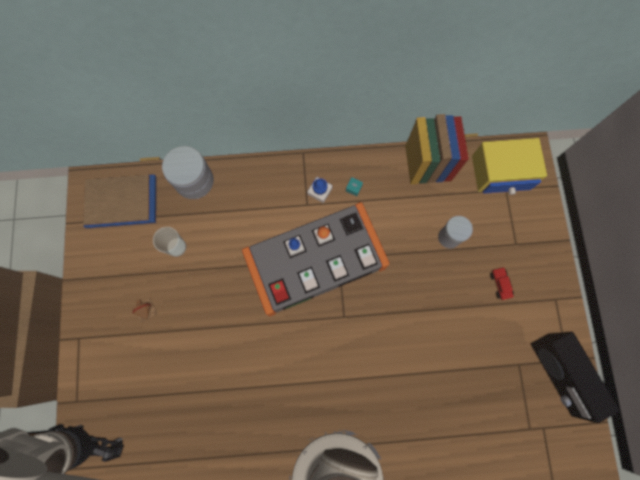

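View pics/scene1.png

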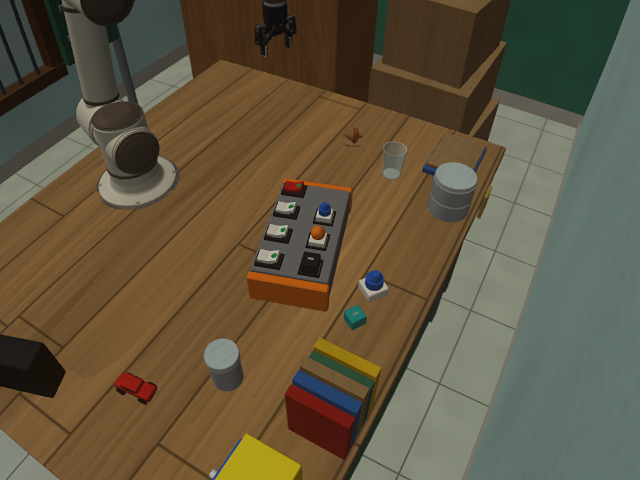

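The top view shows the red main rocker at (279,291), then white a (308,279), b (338,268) and c (366,257). The vaporiser (294,244) is behind a, the night lamp (323,233) behind b and the charger (351,222) behind c. The press order is main, a, b. Next I triangulate the green dots.

```bash
cat >> h.py <<'E'
from scipy.spatial.transform import Rotation as R
def ray(c,uv):
    p=np.array(uv,float).reshape(-1,1,2)
    K=np.array([[c['fx'],0,c['cx']],[0,c['fy'],c['cy']],[0,0,1.]])
    n=cv2.undistortPoints(p,K,np.array([c['k1'],0,0,0.]))[:,0]
    d=np.c_[n[:,0],-n[:,1],-np.ones(len(n))]@R.from_euler('xyz',c['attitude'],degrees=True).as_matrix().T
    return c['origin'],d/np.linalg.norm(d,axis=1)[:,None]
def plane(c,uv,z):
    o,d=ray(c,uv); return o+d*((z-o[2])/d[:,2])[:,None]
def tri(c1,u1,c2,u2):
    o1,D1=ray(c1,u1);o2,D2=ray(c2,u2);out=[]
    for a,b in zip(D1,D2):
        t=np.linalg.lstsq(np.c_[a,-b],o2-o1,rcond=None)[0]
        p,q=o1+t[0]*a,o2+t[1]*b; out.append([*(p+q)/2,np.linalg.norm(p-q)])
    return np.array(out)
def blobs(c,lo,hi,box,amin=3):
    h=cv2.cvtColor(c['color'],cv2.COLOR_RGB2HSV); m=cv2.inRange(h,lo,hi)
    k=np.zeros_like(m);x0,y0,x1,y1=box;k[y0:y1,x0:x1]=255
    n,_,s,ce=cv2.connectedComponentsWithStats(m&k)
    return [(ce[i].round(2).tolist(),int(s[i,4])) for i in range(1,n) if s[i,4]>=amin]
E
python3 - <<'E'
from h import *
L=lambda f:np.load('pics/'+f+'.png.npy',allow_pickle=True).item()
t,s=L('top1'),L('scene1')
g=((45,90,40),(85,255,255))
a=blobs(t,*g,(240,200,400,320));b=blobs(s,*g,(240,170,360,310));print(a);print(b)
print('orange',blobs(t,(5,150,120),(14,255,255),(230,190,400,330),10),blobs(s,(5,150,120),(14,255,255),(230,170,370,320),10))
if len(a)==len(b)==4:
    A=sorted([x[0] for x in a]);B=sorted([x[0] for x in b],key=lambda p:p[1])
    P=tri(t,A,s,B);print(P.round(4));v=P[0,:2]-P[3,:2];print(np.degrees(np.arctan2(v[1],v[0]))-90,np.linalg.norm(v))
im=[cv2.resize(t['color'][195:320,240:395],None,fx=4,fy=4),cv2.resize(s['color'][170:310,240:360],None,fx=3.57,fy=3.57)]
cv2.imwrite('pics/crop.png',cv2.resize(np.hstack([i[:499] for i in im]),None,fx=.75,fy=.75)[:,:,::-1])
E
```

```text
[([364.5, 250.5], 4), ([335.5, 262.5], 4), ([306.0, 274.0], 5), ([277.0, 286.0], 9)]
[([298.3, 184.8], 10), ([290.92, 205.92], 12), ([282.64, 229.36], 14), ([273.5, 255.0], 20)]
orange [([372.97, 235.64], 488), ([323.05, 231.8], 79), ([257.18, 281.62], 547)] [([291.88, 180.14], 59), ([327.67, 185.67], 198), ([316.09, 230.63], 90), ([287.15, 281.4], 655)]
[[ 0.5114  0.1177  0.1133  0.0017]
 [ 0.5369  0.0389  0.1133  0.0012]
 [ 0.5618 -0.0415  0.113   0.0022]
 [ 0.5877 -0.1221  0.114   0.0015]]
17.65034647257255 0.2516439860734069
```

View pics/crop.png

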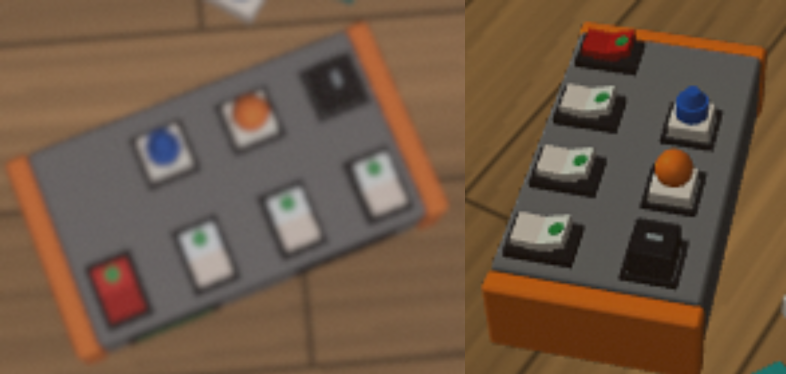

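Vaporiser at a, lamp at b and charger at c are confirmed. The dots triangulate within about 2 mm, the span is 251.6 mm against 251 nominal, and the box yaw is 17.65°. I shut the fingers and turn the tool so the jaws lie along box y.

Call:
{"api": "arm_command", "payload": {
  "increments": [
    [1, 0, 0, 0, 0, 0, -9.6],
    [1, 0, 0, 0, 0, 0, -9.6],
    [1, 0, 0, 0, 0, 0, -9.6],
    [1, 0, 0, 0, 0, 0, -9.6],
    [1, 0, 0, 0, 0, 0, 0],
    [1, 0, 0, 0, 0, 0, 0]
  ],
  "grip_force": 40
}}

```text
time: 0.85
ee_pos: [0.1947, 0.5143, 0.2311]
tcp_rot: [-180.0, -0.0, -162.5]
wrist_force: [0.7, -0.6, 0.2]
opening: -0.0
```

```bash
cat >> h.py <<'E'
def delta(p):
    o=bot.get_obs(); M=R.from_euler('xyz',o['tcp_rot'],degrees=True).as_matrix()
    print('t',o['time'],'ee',o['ee_pos'].round(4),'rpy',o['tcp_rot'].round(2),'q',o['q'].round(1),'F',o['wrist_force'].round(2),'op',round(o['opening'],4))
    print('delta cm tool',(M.T@(np.array(p)-o['ee_pos'])*100).round(2))
E
python3 -c "
from h import *
delta([.5114,.1177,.16])"
```

```text
t 0.85 ee [0.1947 0.5143 0.2311] rpy [-1.7998e+02 -1.0000e-02 -1.6254e+02] q [69.3  5.  10.1 95.1  0.  51.8] F [ 0.68 -0.64  0.25] op -0.0
delta cm tool [-18.32 -47.34   7.12]
```

Call:
{"api": "arm_command", "payload": {
  "increments": [
    [1, -1.83, -4.73, 0, 0, 0, 0],
    [1, -1.83, -4.73, 0, 0, 0, 0],
    [1, -1.83, -4.73, 0, 0, 0, 0],
    [1, -1.83, -4.73, 0, 0, 0, 0],
    [1, -1.83, -4.73, 0, 0, 0, 0],
    [1, -1.83, -4.73, 0, 0, 0, 0],
    [1, -1.83, -4.73, 0, 0, 0, 0],
    [1, -1.83, -4.73, 0, 0, 0, 0],
    [1, -1.83, -4.73, 0, 0, 0, 0],
    [1, -1.83, -4.73, 0, 0, 0, 0]
  ]
}}

```text
time: 2.1
ee_pos: [0.5135, 0.1178, 0.2313]
tcp_rot: [180.0, 0.0, -162.5]
wrist_force: [0.8, -0.0, 0.4]
opening: -0.0001
```

Call:
{"api": "arm_command", "payload": {
  "increments": [
    [1, 0, 0, 0, 0, 0, 0],
    [1, 0, 0, 3, 0, 0, 0],
    [1, 0, 0, 4, 0, 0, 0],
    [1, 0, 0, 0, 0, 0, 0],
    [1, 0, 0, 0, 0, 0, 0]
  ]
}}

```text
time: 2.72
ee_pos: [0.5128, 0.1198, 0.1629]
tcp_rot: [-180.0, 0.1, -162.3]
wrist_force: [0.7, 0.9, 0.8]
opening: 0.0002
```

```bash
python3 -c "
from h import *
delta([.5114,.1177,.12])
a=snap('scene','s2.png')['color'];b=snap('wrist','w2.png')['color']
cv2.imwrite('pics/c2.png',np.hstack([cv2.resize(a[120:320,220:380],(384,480)),cv2.resize(b,(416,312),).__class__(np.pad(cv2.resize(b,(416,312)),((0,168),(0,0),(0,0))).shape,'uint8',np.pad(cv2.resize(b,(416,312)),((0,168),(0,0),(0,0))).tobytes())])[:,:,::-1])"
```

```text
t 2.725 ee [0.5128 0.1198 0.1629] rpy [-1.8000e+02  8.0000e-02 -1.6235e+02] q [13.1  0.8 -1.8 87.3  0.  -4.5] F [0.75 0.93 0.85] op 0.0002
delta cm tool [ 0.2  -0.15  4.29]
```

View pics/c2.png

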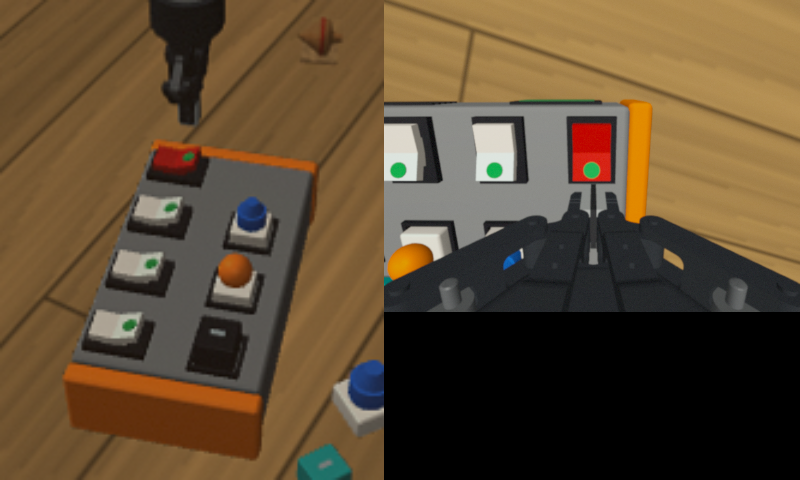

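The shut fingers are above the red rocker, centred on it laterally, and the plug-ins are clear. I lower them next.

Call:
{"api": "arm_command", "payload": {
  "increments": [
    [1, 0.1, -0.15, 2, 0, 0, 0],
    [1, 0, 0, 1.8, 0, 0, 0],
    [1, 0, 0, 0.4, 0, 0, 0],
    [1, 0, 0, 0.3, 0, 0, 0],
    [1, 0, 0, 0.2, 0, 0, 0],
    [1, 0, 0, 0, 0, 0, 0]
  ]
}}

```text
time: 3.58
ee_pos: [0.5126, 0.1177, 0.1149]
tcp_rot: [-180.0, 0.1, -162.3]
wrist_force: [0.3, 0.3, 2.1]
opening: -0.0001
```

```bash
python3 -c "
from h import *
delta([.5114,.1177,.1075])"
```

```text
t 3.575 ee [0.5126 0.1177 0.1149] rpy [-1.8000e+02  8.0000e-02 -1.6233e+02] q [12.9  0.9 -7.  82.   0.  -4.7] F [0.28 0.31 2.15] op -0.0001
delta cm tool [0.11 0.04 0.74]
```

Contact begins (2 N). I press on in small steps.

Call:
{"api": "arm_command", "payload": {
  "increments": [
    [1, 0, 0, 0.2, 0, 0, 0],
    [1, 0, 0, 0.2, 0, 0, 0],
    [1, 0, 0, 0.2, 0, 0, 0],
    [1, 0, 0, 0, 0, 0, 0]
  ]
}}

```text
time: 4.08
ee_pos: [0.5125, 0.1176, 0.1087]
tcp_rot: [-180.0, 0.1, -162.3]
wrist_force: [3.0, 0.4, 5.9]
opening: 0.0001
```

Call:
{"api": "arm_command", "payload": {
  "increments": [
    [1, 0, 0, 0.1, 0, 0, 0],
    [1, 0, 0, 0, 0, 0, 0]
  ]
}}

```text
time: 4.32
ee_pos: [0.5127, 0.1177, 0.1085]
tcp_rot: [-180.0, 0.1, -162.3]
wrist_force: [0.8, 0.1, 12.3]
opening: 0.0
```

Call:
{"api": "arm_command", "payload": {
  "increments": [
    [1, 0, 0, 0.1, 0, 0, 0],
    [1, 0, 0, 0, 0, 0, 0]
  ]
}}

```text
time: 4.58
ee_pos: [0.5127, 0.1177, 0.1084]
tcp_rot: [-180.0, 0.2, -162.3]
wrist_force: [-1.9, 0.7, 17.6]
opening: 0.0002
```

The force climbs steeply with no more travel at z 0.1084, so the main rocker is at its hard stop. I lift and go to a.

Call:
{"api": "arm_command", "payload": {
  "increments": [
    [1, 0, 0, -2, 0, 0, 0],
    [1, 0, 0, -2, 0, 0, 0],
    [1, 0, -4.15, 0, 0, 0, 0],
    [1, 0, -4.15, 0, 0, 0, 0],
    [1, 0, 0, 0, 0, 0, 0],
    [1, 0, 0, 0, 0, 0, 0]
  ]
}}

```text
time: 5.32
ee_pos: [0.5367, 0.0385, 0.1456]
tcp_rot: [180.0, -0.1, -162.4]
wrist_force: [0.1, 0.3, 0.3]
opening: 0.0001
```

```bash
python3 -c "
from h import *
delta([.5369,.0389,.1145])
a=snap('scene','s3.png')['color'];b=snap('wrist','w3.png')['color']
cv2.imwrite('pics/c3.png',np.hstack([cv2.resize(a[120:320,220:380],(384,480)),cv2.resize(b,(416,480))])[:,:,::-1])"
```

```text
t 5.325 ee [0.5367 0.0385 0.1456] rpy [ 1.7997e+02 -1.0000e-01 -1.6236e+02] q [  4.1   2.6  -1.9  85.6   0.  -13.5] F [0.08 0.28 0.3 ] op 0.0001
delta cm tool [-0.04  0.03  3.11]
```

View pics/c3.png

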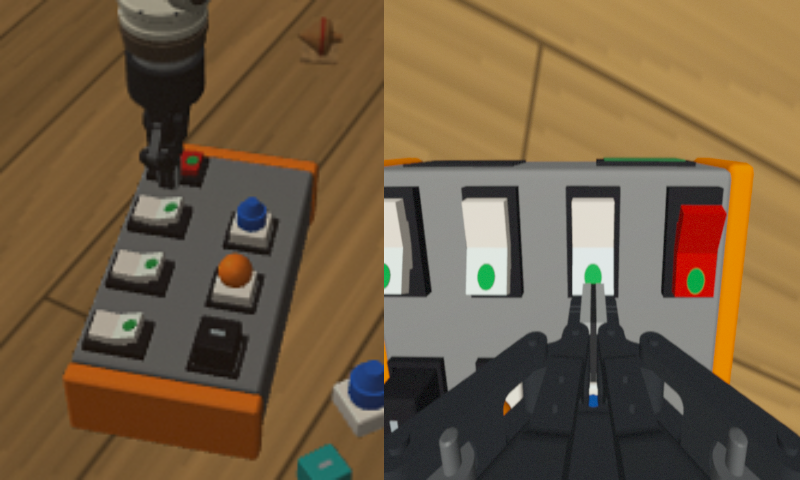

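The red rocker now tips the other way (on). The fingers are centred on rocker a and clear of the plug-ins.

Call:
{"api": "arm_command", "payload": {
  "increments": [
    [1, 0, 0, 1.6, 0, 0, 0],
    [1, 0, 0, 1.2, 0, 0, 0],
    [1, 0, 0, 0.2, 0, 0, 0],
    [1, 0, 0, 0.2, 0, 0, 0],
    [1, 0, 0, 0.2, 0, 0, 0],
    [1, 0, 0, 0.2, 0, 0, 0],
    [1, 0, 0, 0, 0, 0, 0]
  ]
}}

```text
time: 6.3
ee_pos: [0.5377, 0.0384, 0.1106]
tcp_rot: [-180.0, 0.1, -162.3]
wrist_force: [1.8, 0.7, 3.2]
opening: 0.0003
```

Call:
{"api": "arm_command", "payload": {
  "increments": [
    [1, 0, 0, 0.15, 0, 0, 0],
    [1, 0, 0, 0, 0, 0, 0]
  ]
}}

```text
time: 6.55
ee_pos: [0.5375, 0.0384, 0.1089]
tcp_rot: [-180.0, 0.0, -162.3]
wrist_force: [2.4, 0.1, 3.6]
opening: 0.0
```

Call:
{"api": "arm_command", "payload": {
  "increments": [
    [1, 0, 0, 0.1, 0, 0, 0],
    [1, 0, 0, 0, 0, 0, 0]
  ]
}}

```text
time: 6.8
ee_pos: [0.5376, 0.0384, 0.1086]
tcp_rot: [-180.0, 0.1, -162.3]
wrist_force: [1.9, 0.6, 9.4]
opening: -0.0001
```

Near the stop. One more small press, then I lift and go to b.

Call:
{"api": "arm_command", "payload": {
  "increments": [
    [1, 0, 0, 0.1, 0, 0, 0],
    [1, 0, 0, 0, 0, 0, 0]
  ]
}}

```text
time: 7.05
ee_pos: [0.5377, 0.0384, 0.1085]
tcp_rot: [-180.0, 0.1, -162.3]
wrist_force: [-1.4, -0.0, 15.6]
opening: 0.0001
```

Call:
{"api": "arm_command", "payload": {
  "increments": [
    [1, 0, 0, -2, 0, 0, 0],
    [1, 0, 0, -2, 0, 0, 0],
    [1, 0, -4.2, 0, 0, 0, 0],
    [1, 0, -4.2, 0, 0, 0, 0],
    [1, 0, 0, 0, 0, 0, 0],
    [1, 0, 0, 0, 0, 0, 0]
  ]
}}

```text
time: 7.8
ee_pos: [0.5621, -0.0415, 0.146]
tcp_rot: [180.0, -0.1, -162.4]
wrist_force: [-1.2, 0.7, -0.0]
opening: -0.0001
```

```bash
python3 -c "
from h import *
delta([.5624,-.0415,.1085])
a=snap('scene','s4.png')['color'];b=snap('wrist','w4.png')['color']
cv2.imwrite('pics/c4.png',np.hstack([cv2.resize(a[120:320,220:380],(384,480)),cv2.resize(b,(416,480))])[:,:,::-1])"
```

```text
t 7.8 ee [ 0.5621 -0.0415  0.146 ] rpy [ 1.7995e+02 -1.0000e-01 -1.6236e+02] q [ -4.2   6.1   1.8  85.9   0.  -21.9] F [-1.17  0.73 -0.05] op -0.0001
delta cm tool [-0.03 -0.01  3.75]
```

View pics/c4.png

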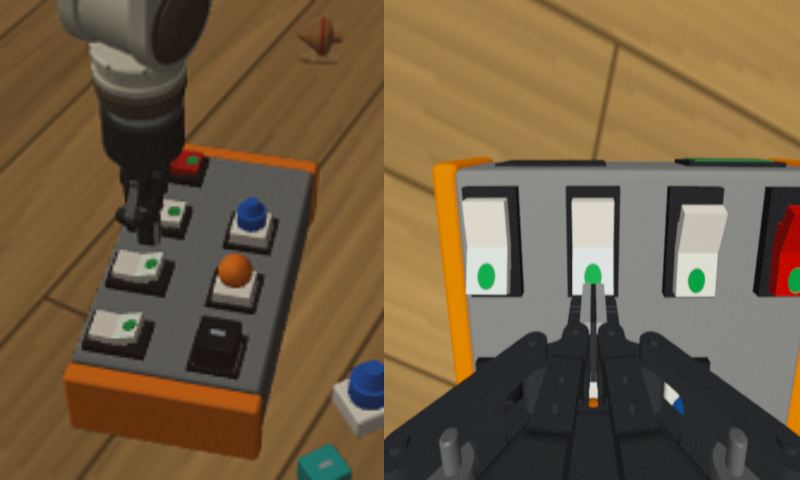

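Main and a are on, and the fingers are centred over b. Pressing b.

Call:
{"api": "arm_command", "payload": {
  "increments": [
    [1, 0, 0, 1.6, 0, 0, 0],
    [1, 0, 0, 1.2, 0, 0, 0],
    [1, 0, 0, 0.2, 0, 0, 0],
    [1, 0, 0, 0.2, 0, 0, 0],
    [1, 0, 0, 0.2, 0, 0, 0],
    [1, 0, 0, 0.2, 0, 0, 0],
    [1, 0, 0, 0.15, 0, 0, 0],
    [1, 0, 0, 0, 0, 0, 0]
  ]
}}

```text
time: 8.9
ee_pos: [0.5631, -0.0417, 0.1094]
tcp_rot: [-180.0, 0.0, -162.3]
wrist_force: [2.7, 0.6, 3.5]
opening: -0.0003
```

Call:
{"api": "arm_command", "payload": {
  "increments": [
    [1, 0, 0, 0.1, 0, 0, 0],
    [1, 0, 0, 0, 0, 0, 0]
  ]
}}

```text
time: 9.15
ee_pos: [0.5632, -0.0417, 0.1087]
tcp_rot: [-180.0, 0.1, -162.3]
wrist_force: [2.9, 0.2, 4.7]
opening: -0.0
```

Call:
{"api": "arm_command", "payload": {
  "increments": [
    [1, 0, 0, 0.1, 0, 0, 0],
    [1, 0, 0, 0, 0, 0, 0]
  ]
}}

```text
time: 9.4
ee_pos: [0.5633, -0.0417, 0.1086]
tcp_rot: [-180.0, 0.1, -162.3]
wrist_force: [1.6, 1.7, 11.0]
opening: -0.0002
```

Call:
{"api": "arm_command", "payload": {
  "increments": [
    [1, 0, 0, 0.1, 0, 0, 0],
    [1, 0, 0, 0, 0, 0, 0]
  ]
}}

```text
time: 9.65
ee_pos: [0.5633, -0.0417, 0.1085]
tcp_rot: [-179.9, 0.1, -162.3]
wrist_force: [-2.5, 0.6, 16.9]
opening: -0.0002
```

Call:
{"api": "arm_command", "payload": {
  "increments": [
    [1, 0, 0, -2, 0, 0, 0],
    [1, 0, 0, -4, 0, 0, 0],
    [1, 0, 0, -5, 0, 0, 0],
    [1, 4, 0, -3, 0, 0, 0],
    [1, 4, 0, 0, 0, 0, 0],
    [1, 4, 0, 0, 0, 0, 0],
    [1, 0, 0, 0, 0, 0, 0],
    [1, 0, 0, 0, 0, 0, 0]
  ]
}}

```text
time: 10.65
ee_pos: [0.4484, -0.0781, 0.2459]
tcp_rot: [180.0, -0.0, -162.4]
wrist_force: [0.9, 0.2, -0.5]
opening: 0.0001
```

```bash
python3 -c "
from h import *
delta([.5624,-.0415,.1085])
a=snap('scene','s5.png')['color'];b=snap('wrist','w5.png')['color']
cv2.imwrite('pics/c5.png',np.hstack([cv2.resize(a[120:320,220:380],(384,480)),cv2.resize(b,(416,480))])[:,:,::-1])"
```

```text
t 10.65 ee [ 0.4484 -0.0781  0.2459] rpy [ 1.7999e+02 -4.0000e-02 -1.6235e+02] q [ -9.9  -7.5  -0.6  97.   -0.  -27.5] F [ 0.94  0.18 -0.49] op 0.0001
delta cm tool [-11.98   0.03  13.73]
```

View pics/c5.png

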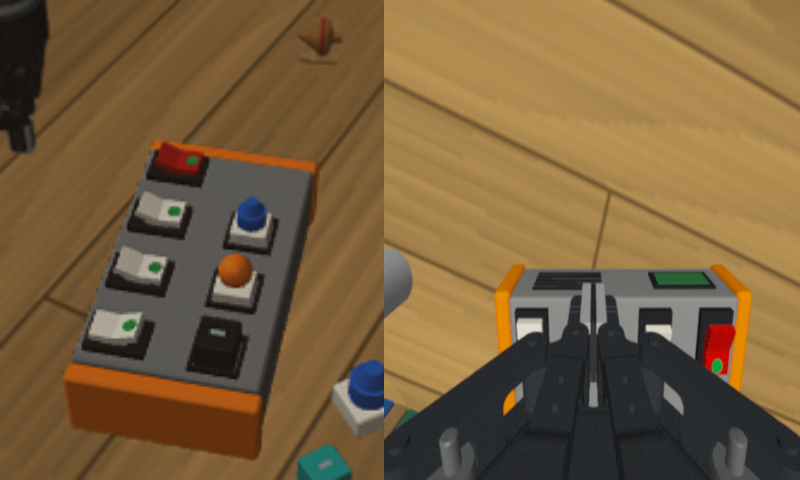

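Main, a and b are tipped on, c is still off, and the plug-ins stand where they were. Handing in.

```bash
python3 -c "
from h import *
print(bot.job_done())"
```

```text
the job is handed in; nothing more can be done
None
```

I switched on the red main rocker, then rocker a (blue vaporiser), then rocker b (amber night lamp), and handed the job in at about 10.7 s. The hand-in reports no verdict.

- **Presses:** each of the three was held down with the fingers shut until it hit its hard stop at z ≈ 0.1085 m. The force there was 16–18 N, above the 10 N you called plenty but well under the limits.
- **Last picture:** main, a and b are tipped on, and c (the charger's) is still off. The plug-ins look unmoved by eye; I did not measure them. The spinning top also looks undisturbed, but I did not recheck the pencil tin, toy car or tumbler after the moves.
- **Arm:** it is clear of everything, with wrist force near zero. No check failed or disagreed.

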